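# Stand up the fallen cleaner bottle

## Task

The red-capped cleaner bottle has been knocked over on the bench. Stand it upright, cap up, in the middle of the round yellow coaster, setting it down rather than dropping it; leave the empty blue-capped bottle lying where it is.

Things in the scene. Friction and masses are not known exactly. Their poses are not given: they have to be found in the camera images.
- red_bottle_mid (a point): Middle of the red-capped white bottle, on its axis, 58 mm above its underside. 116 mm tall, 0.13-0.25 kg: square body 46 x 46 mm, 80 mm tall, red band near the foot; shoulder to 92 mm; round red cap 28 mm wide to 116 mm. z runs from underside to cap; x, y are square to the flat sides. Starts lying on a flat side, axis level 23 mm above the bench, cap away from the robot within 35 degrees.
- blue_bottle_mid (a point): The same point and axes of the empty blue-capped bottle (about 0.06 kg), of the same shape and size but with a blue cap and band. It also lies on a flat side, on the other side of the coaster from the red-capped one, and is to be left alone.
- coaster_top (a point): Centre of the upper face of the yellow round coaster, a plain flat disc 120 mm in diameter and 5 mm thick, fixed on the bench; its upper face is 5 mm above the bench and has no rim. z points up.
Not all that is in view belongs to the job. What is shaped like the part that bears red_bottle_mid but black is not meant.

How it is judged:
By the outcome, as a careful person would: the job done as asked, in the order asked, and still so for the second after the job is handed in, with the robot touching nothing.
It also fails if it takes over 40 s, if anything falls off the work surface, if the arm or the gripper's body presses on something with over 40 N, if the wrist force passes 120 N, or if a joint passes its speed limit or range.

## Robot

A 6-joint arm with a two-finger parallel gripper is mounted at the origin on the work surface. World frame = base frame: x ahead of the robot, y to its left, z up, the work surface at z = 0. Lengths are in m, angles in rad, forces in N, time in s.
With the tool pointing down it reaches from about 0.3 to 0.875 m from the base axis. Payload 6.4 kg.
Tool frame: the origin (TCP) lies midway between the tips of the shut fingers; the grasp point (between the pads) lies ctrl.grip_point_offset behind it (ctrl.grip_point_offset is the distance from the TCP to the grasp point, in m); z points along the fingers, y is the direction in which the jaws open and shut (so a half turn about z gives the same grasp; the last joint's range is limited). The gripper opens to 85 mm and grips with 20 to 120 N. Pads are 22 mm wide; open, the fingers measure 114 mm over their backs; the gripper's body (76 mm by 85 mm) begins 54 mm behind the grasp point. The pads swing forward as they close: fully open they stand 13 mm farther back than shut.
Start: joints at [-1.407, 0.181, 1.607, -0, 1.354, -0.206], TCP at [0.208, -0.536, 0.231] pointing down, gripper open.
Joint ranges: [-2.99, 2.99], [-0.89, 2.07], [0.3, 2.58], [-1.14, 4.28], [0, 2.63], [-3.12, 3.12]. Speed limits (rad/s): [2.57, 2.57, 3.01, 3.14, 3.14, 3.14].

## Interface

Orientations are given as a unit quaternion [w, x, y, z].
In Python, from bench import ctrl, viewer gives the robot as it stands.
- The arm moves only by the shell command python3 -m handwheel 'ROWS' [OPENING]. ROWS is JSON, a list of rows, each an object with "travel": the shift along the tool's x, y, z as a fraction of full scale, a list of three; "dr": the turn, a rotation vector about the tool's x, y, z as a fraction of full scale, a list of three. A call has 1 to 20 rows; each row shifts and turns the pose as measured when the row begins, along the tool's axes as they then stand; what a row does not reach is not made up. Full scale, the value 1, is 150 mm for a shift and 30 degrees for a turn. A row lasts 1/12 s, in which the tool goes at most 41.7 mm and 7.16 degrees, less where a joint would pass 70% of its speed; a pose out of reach is approached as far as the arm can. A call with a number of a shift or a turn outside -1 to 1 is refused whole. A call with a gripper value outside its range is refused whole. OPENING is the opening, from -1 (shut) to 1 (fully open), set as the call begins (- or left out, the last holds). The fingers move at their own pace and stop on an object; the grip force is fixed at half the most. Time passes only in rows, so rows that do not move let the fingers close. It gives the time, the measured TCP pose, the force and the opening at its end, in the units of the state.
- ctrl.get_obs(): the state, without advancing time (a new reading comes with each control period).
- viewer.camera(name): name is "scene" or "top"; returns the picture (400x640x3 uint8, red, green, blue); there is no depth.
- viewer.get_calibration(name): a dict with "camera_matrix" (3x3 intrinsics, pixels), "k1" (the pictures are not rectified: a ray, as slopes to the right and down, at radius r is drawn at 1 + k1 r^2 times it, then the intrinsics apply), "R" (3x3) and "t" (3): a world point X has camera coordinates R X + t. Camera axes: x right, y down, z forward; pixel columns grow to the right and rows downward; lengths in m; the calibration is good to about 2 mm. A picture is of the moment at which its call begins. get_calibration takes no time and is no camera call.
- ctrl.hand_in(): hands the job in, once; it reports no verdict.
The state is a dict: "time_s": time; "q": joint angles; "dq": joint speeds; "joint_efforts": joint torques, N m; "eef_pos": TCP position; "eef_rot": TCP orientation; "wrist_force": force on the tool from outside, world axes, zero at the start; "torque": the same for the moment, N m; "opening": opening from 0.0 (shut) to 1.0 (fully open).
Only numpy, scipy, OpenCV 4.12 (cv2) and the standard library are available. Lean on these libraries where they do the work, as an engineer would, in place of code of your own. Each camera call takes 0.05 s, during which the arm holds its last target. There are 200 camera calls.

## Working session

There is one attempt and no reset: what is moved stays moved. The work goes in short steps, Python scripts to look and compute and a shell command to move; the robot and the scene stay as the last step left them, time stands still between calls to the robot, and variables do not carry over. Pictures are saved under pics/ and viewed, about 8 in all and at most 12, crops included, and the job is handed in when it is done.

```bash
mkdir -p pics; ls
python3 - <<'E'
from bench import ctrl, viewer
import cv2
for n in("scene","top"):
    cv2.imwrite(f"pics/{n}0.png",viewer.camera(n)[:,:,::-1]); print(viewer.get_calibration(n))
print(ctrl.get_obs(), ctrl.grip_point_offset)
E
```

```text
pics
{'camera_matrix': array([[362.75703986,   0.        , 321.58671908],
       [  0.        , 362.75703986, 198.85042922],
       [  0.        ,   0.        ,   1.        ]]), 'k1': -0.038708709913163414, 'R': array([[-0.76276717,  0.64666047,  0.00405876],
       [ 0.38841043,  0.4631489 , -0.79663695],
       [-0.51703344, -0.60607206, -0.60444445]]), 't': array([ 0.324387  , -0.14148944,  1.25830277])}
{'camera_matrix': array([[473.12417556,   0.        , 316.22949488],
       [  0.        , 473.12417556, 203.02625377],
       [  0.        ,   0.        ,   1.        ]]), 'k1': -0.12902447322414934, 'R': array([[ 0.02260045, -0.99973642, -0.00403876],
       [-0.99597085, -0.02216428, -0.08689538],
       [ 0.08678296,  0.00598637, -0.99620926]]), 't': array([0.01937102, 0.4782436 , 1.07856871])}
{'time_s': 0.1, 'q': array([-1.40727044e+00,  1.81459812e-01,  1.60790042e+00, -5.80528376e-05,
        1.35383783e+00, -2.06317369e-01]), 'dq': array([-0.00030988, -0.00326029, -0.00197767, -0.00032359, -0.00172708,
        0.00125211]), 'joint_efforts': array([ 7.06129395e-04, -4.45874441e+01, -3.52239203e+01, -3.59929672e-04,
        4.09790329e-03, -7.27637001e-06]), 'eef_pos': array([ 0.20775024, -0.53561331,  0.23048183]), 'eef_rot': array([-8.03123183e-04,  9.82949194e-01,  1.83875602e-01, -1.11613678e-05]), 'wrist_force': array([-0.00271933,  0.30364811, -0.28084653]), 'torque': array([ 0.02573989, -0.04461547, -0.00797891]), 'opening': 1.001286166612365} 0.0187
```

View pics/top0.png

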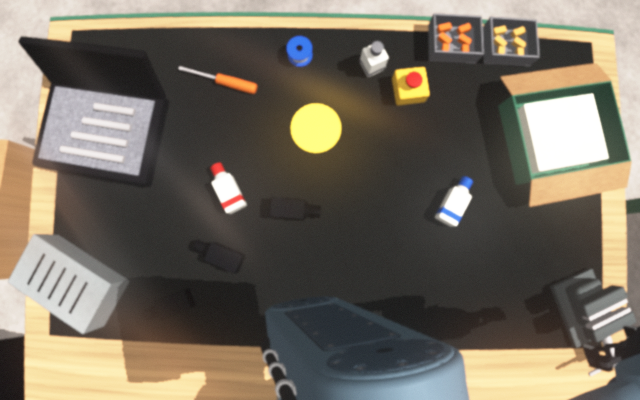

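View pics/scene0.png

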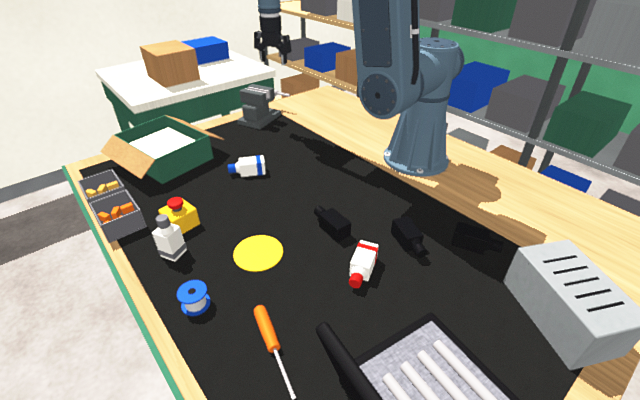

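Red-capped bottle: top (227,190), cap at (217,169); scene (365,262). Its lookalikes are the black ones at top (290,209) and (217,256), not meant, and the blue-capped one at (455,203). The coaster is at top (316,128). I'll measure from both views and confirm in a crop.

```bash
cat > h.py <<'E'
import numpy as np, cv2
from bench import ctrl, viewer
from scipy.spatial.transform import Rotation as Ro
def und(n,px):
    c=viewer.get_calibration(n);K=c["camera_matrix"]
    u=cv2.undistortPoints(np.array(px,float).reshape(-1,1,2),K,np.array([c["k1"],0,0,0,0.]),None,None) if 0 else None
    d=(np.array(px,float)-K[:2,2])/K[0,0]; s=d.copy()
    for _ in range(20): s=d/(1+c["k1"]*(s**2).sum())
    C=-c["R"].T@c["t"]; r=c["R"].T@np.append(s,1); return C,r/np.linalg.norm(r)
def plane(n,px,z):
    C,r=und(n,px); return C+r*(z-C[2])/r[2]
def tri(p1,p2):
    (C1,r1),(C2,r2)=und("scene",p1),und("top",p2)
    s=np.linalg.lstsq(np.c_[r1,-r2],C2-C1,rcond=None)[0]
    a,b=C1+s[0]*r1,C2+s[1]*r2; return (a+b)/2,np.linalg.norm(a-b)
def blobs(im,col,box,amin=12):
    hsv=cv2.cvtColor(im,cv2.COLOR_RGB2HSV);H,S,V=cv2.split(hsv)
    m={"red":((H<7)|(H>172))&(S>150)&(V>90),"yellow":(H>22)&(H<35)&(S>130)&(V>120),"white":(S<70)&(V>130),
       "bottle":(((H<7)|(H>172))&(S>60)&(V>90))|((S<80)&(V>110))}[col]
    k=np.zeros_like(H);x0,y0,x1,y1=box;k[y0:y1,x0:x1]=m[y0:y1,x0:x1]
    n,l,st,c=cv2.connectedComponentsWithStats(k)
    return [(c[i],st[i][4],st[i][:4].tolist()) for i in range(1,n) if st[i][4]>=amin]
E
python3 - <<'E'
from h import *
S=cv2.imread("pics/scene0.png")[:,:,::-1].copy();T=cv2.imread("pics/top0.png")[:,:,::-1].copy()
bS=(330,220,400,300);bT=(195,150,260,225)
for c in("red","white","bottle"):
    print(c,"S",blobs(S,c,bS),"T",blobs(T,c,bT))
y1=blobs(S,"yellow",(220,225,300,285),200);y2=blobs(T,"yellow",(280,95,350,160),200);print(y1,y2)
print("coaster",tri(y1[0][0],y2[0][0]),plane("top",y2[0][0],.005),plane("scene",y1[0][0],.005))
a=cv2.resize(S[225:295,330:400],(400,400),interpolation=2);b=cv2.resize(T[150:220,195:265],(400,400),interpolation=2)
cv2.imwrite("pics/crop.png",np.hstack([a,b])[:,:,::-1])
E
```

```text
red S [(array([368.5060241 , 248.06024096]), np.int32(83), [357, 242, 21, 21]), (array([355.39534884, 280.11627907]), np.int32(172), [348, 273, 15, 15])] T [(array([216.61206897, 167.75862069]), np.int32(116), [210, 162, 15, 13]), (array([231.63953488, 200.90697674]), np.int32(86), [221, 196, 23, 12])]
white S [(array([368.65714286, 243.18571429]), np.int32(70), [359, 240, 20, 8]), (array([362.33816425, 262.13687601]), np.int32(621), [349, 247, 27, 34])] T [(array([224.98833333, 186.33333333]), np.int32(600), [211, 171, 31, 32]), (array([235.14772727, 206.66477273]), np.int32(176), [224, 200, 23, 14])]
bottle S [(array([362.20854527, 262.48931841]), np.int32(983), [348, 240, 31, 48])] T [(array([226.6038078 , 189.11242067]), np.int32(1103), [210, 162, 37, 52])]
[(array([257.68527565, 252.79483601]), np.int32(1433), [233, 235, 50, 37])] [(array([315.59052925, 128.25905292]), np.int32(359), [290, 103, 52, 51])]
coaster (array([ 0.66150633,  0.03535414, -0.00228111]), np.float64(0.0017215735353942646)) [0.65898158 0.03578594 0.005     ] [0.66536935 0.04124499 0.005     ]
```

View pics/crop.png

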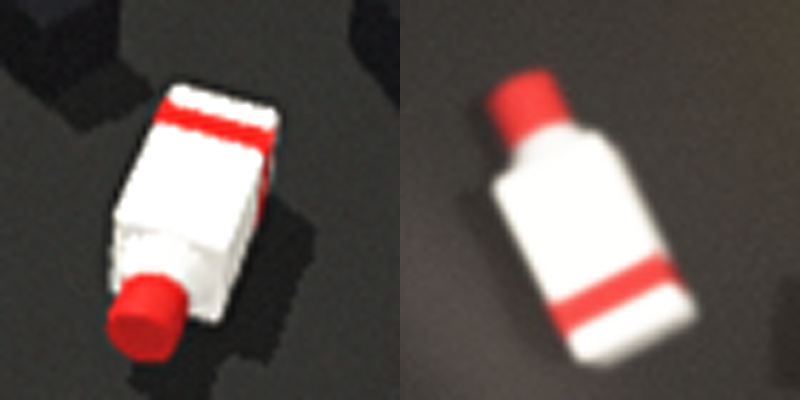

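The crop confirms it: a white body with red cap and red band, cap pointing away from the robot. I'll triangulate the top-face corners and the coaster contour.

Run:
```python
from h import *
k=70/400
s=[(172,86),(277,117),(116,214),(227,241)];t=[(299,313),(184,362),(205,136),(98,186)]
P=[]
for a,b in zip(s,t):
    p1=(330+a[0]*k-.4,225+a[1]*k-.4);p2=(195+b[0]*k-.4,150+b[1]*k-.4)
    p,e=tri(p1,p2);P.append(p);q=plane("top",p2,.046);print(p.round(4),round(e,4),q.round(4),plane("scene",p1,.046).round(4))
print("cap",tri((355.4,280.1),(216.6,167.8)))
P=np.array(P);print("center top",P.mean(0)); f=P[:2].mean(0);h=P[2:].mean(0);d=h-f;print("foot",f,"len",np.linalg.norm(d),"ang",np.degrees(np.arctan2(d[1],d[0])))
for n in("scene","top"):
    im=cv2.imread(f"pics/{n}0.png");x0,y0,x1,y1=(225,228,292,280) if n=="scene" else (280,95,350,160)
    B,G,R=[c.astype(int) for c in cv2.split(im[y0:y1,x0:x1])]
    m=((R>150)&(G>130)&(R-B>70)).astype(np.uint8)
    c=max(cv2.findContours(m,0,1)[0],key=cv2.contourArea).reshape(-1,2)
    W=np.array([plane(n,(u+x0,v+y0),.005)[:2] for u,v in c])
    A=np.c_[2*W,np.ones(len(W))];o=np.linalg.lstsq(A,(W**2).sum(1),rcond=None)[0]
    print(n,o[:2],"r",np.sqrt(o[2]+o[0]**2+o[1]**2))
# black bottle centroid rough
print("black",plane("top",(288,209),.023),plane("top",(312,210),.023),plane("top",(228,258),.023))
o=ctrl.get_obs();print(Ro.from_quat(o["eef_rot"],scalar_first=True).as_matrix().round(3))
```

```text
[0.4683 0.1904 0.0374] 0.0038 [0.4689 0.1877 0.046 ] [0.4738 0.1977 0.046 ]
[0.4486 0.2345 0.0396] 0.0003 [0.4483 0.2332 0.046 ] [0.4538 0.2386 0.046 ]
[0.5391 0.2303 0.0407] 0.0029 [0.5394 0.2283 0.046 ] [0.5417 0.2347 0.046 ]
[0.5182 0.2715 0.0448] 0.0008 [0.5183 0.2709 0.046 ] [0.5187 0.2725 0.046 ]
cap (array([0.55483821, 0.26654655, 0.02372689]), np.float64(0.0013709680039790957))
center top [0.49353778 0.23168616 0.04060465]
foot [0.45843348 0.212444   0.03849172] len 0.0801757184736799 ang 28.72901543314715
scene [0.66323849 0.03851614] r 0.06059558774991447
top [0.66093964 0.03602079] r 0.06148047105320116
black [0.46214805 0.09519333 0.023     ] [0.46107308 0.03950623 0.023     ] [0.34540819 0.23114185 0.023     ]
[[ 0.932  0.361 -0.   ]
 [ 0.361 -0.932  0.002]
 [ 0.    -0.002 -1.   ]]
```

```bash
cat >> h.py <<'E'
def tool(az,down):
    "az: heading deg; down: pitch of tool z below horizontal deg (115 = past vertical, leaning back)"
    a,e=np.radians([az,down]);d=np.array([np.cos(a),np.sin(a),0]);z=np.cos(e)*d-np.sin(e)*np.array([0,0,1.]);y=np.array([np.sin(a),-np.cos(a),0])
    return np.c_[np.cross(y,z),y,z]
def go(gp,R,back=0):
    o=ctrl.get_obs();Q=Ro.from_quat(o["eef_rot"],scalar_first=True);M=Q.as_matrix()
    tcp=np.array(gp)+R[:,2]*(ctrl.grip_point_offset-back)
    print("t",o["time_s"],"tcp target",tcp.round(4),"now",o["eef_pos"].round(4),"shift tool mm",((M.T@(tcp-o["eef_pos"]))*1e3).round(1),
     "frac",((M.T@(tcp-o["eef_pos"]))/.15).round(3),"turn deg",np.degrees(Ro.from_matrix(M.T@R).as_rotvec()).round(2),"frac",(np.degrees(Ro.from_matrix(M.T@R).as_rotvec())/30).round(3),"F",o["wrist_force"].round(1),"open",round(o["opening"],3),"q",o["q"].round(2))
E
python3 -c "
from h import *
go([.510,.240,.025],tool(28.7,115),.1)"
```

```text
t 0.1 tcp target [0.5401 0.2565 0.0987] now [ 0.2078 -0.5356  0.2305] shift tool mm [ 596.2 -618.2  132.9] frac [ 3.975 -4.121  0.886] turn deg [ -1.73 -24.99  -7.37] frac [-0.058 -0.833 -0.246] F [-0.   0.3 -0.3] open 1.001 q [-1.41  0.18  1.61 -0.    1.35 -0.21]
```

```bash
python3 -m handwheel '[{"travel":[0.19,-0.197,0],"dr":[0,0,0]},{"travel":[0.19,-0.197,0],"dr":[0,0,0]},{"travel":[0.19,-0.197,0],"dr":[0,0,0]},{"travel":[0.19,-0.197,0],"dr":[0,0,0]},{"travel":[0.19,-0.197,0],"dr":[0,0,0]},{"travel":[0.19,-0.197,0],"dr":[0,0,0]},{"travel":[0.19,-0.197,0],"dr":[0,0,0]},{"travel":[0.19,-0.197,0],"dr":[0,0,0]},{"travel":[0.19,-0.197,0],"dr":[0,0,0]},{"travel":[0.19,-0.197,0],"dr":[0,0,0]},{"travel":[0.19,-0.197,0],"dr":[0,0,0]},{"travel":[0.19,-0.197,0],"dr":[0,0,0]},{"travel":[0.19,-0.197,0],"dr":[0,0,0]},{"travel":[0.19,-0.197,0],"dr":[0,0,0]},{"travel":[0.19,-0.197,0],"dr":[0,0,0]},{"travel":[0.19,-0.197,0],"dr":[0,0,0]},{"travel":[0.19,-0.197,0],"dr":[0,0,0]},{"travel":[0.19,-0.197,0],"dr":[0,0,0]}]' 1; python3 -c "
from h import *
go([.510,.240,.025],tool(28.7,115),.1)"
```

```text
time_s: 1.6
eef_pos: [0.4929, 0.154, 0.2269]
eef_rot: [-0.003, 0.984, 0.177, -0.0]
wrist_force: [0.7, -1.7, 0.2]
opening: 0.995
t 1.6 tcp target [0.5401 0.2565 0.0987] now [0.4929 0.154  0.2269] shift tool mm [ 79.9 -78.9 128.7] frac [ 0.533 -0.526  0.858] turn deg [ -2.15 -25.01  -8.13] frac [-0.072 -0.834 -0.271] F [ 0.7 -1.7  0.2] open 0.995 q [0.07 0.05 1.76 0.01 1.33 1.28]
```

```bash
python3 -m handwheel '[{"travel":[0.18,-0.175,0.1],"dr":[0,0,0]},{"travel":[0.18,-0.175,0.1],"dr":[0,0,0]},{"travel":[0.18,-0.175,0.1],"dr":[0,0,0]},{"travel":[0,0,0],"dr":[-0.018,-0.21,-0.068]},{"travel":[0,0,0],"dr":[-0.018,-0.21,-0.068]},{"travel":[0,0,0],"dr":[-0.018,-0.21,-0.068]},{"travel":[0,0,0],"dr":[-0.018,-0.21,-0.068]},{"travel":[0,0,0],"dr":[0,0,0]},{"travel":[0,0,0],"dr":[0,0,0]}]' 1
python3 - <<'E'
from h import *
go([.510,.240,.025],tool(28.7,115),.1)
cv2.imwrite("pics/scene1.png",viewer.camera("scene")[:,:,::-1])
E
```

```text
time_s: 2.35
eef_pos: [0.5389, 0.2689, 0.1736]
eef_rot: [0.057, 0.94, 0.25, -0.223]
wrist_force: [-0.6, 0.0, -0.3]
opening: 1.001
t 2.35 tcp target [0.5401 0.2565 0.0987] now [0.5389 0.2689 0.1736] shift tool mm [29.  11.7 69.2] frac [0.194 0.078 0.461] turn deg [0.26 1.64 1.  ] frac [0.009 0.055 0.033] F [-0.6  0.  -0.3] open 1.001 q [ 0.31  0.63  1.19 -0.09  1.78  1.37]
```

View pics/scene1.png

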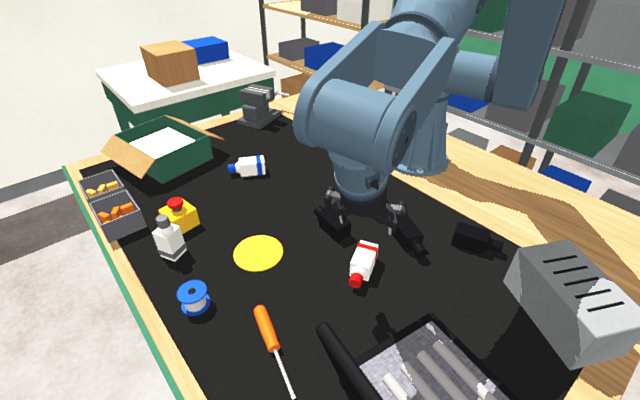

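The gripper is above the bottle, which is unmoved at (363,262), with the fingers either side. Next I'll correct the alignment.

```bash
python3 -m handwheel '[{"travel":[0.194,0.078,0],"dr":[0.009,0.055,0.033]},{"travel":[0,0,0.23],"dr":[0,0,0]},{"travel":[0,0,0.2],"dr":[0,0,0]},{"travel":[0,0,0],"dr":[0,0,0]}]' 1; python3 -c "
from h import *
go([.510,.240,.025],tool(28.7,115),0)"
```

```text
time_s: 2.73
eef_pos: [0.5454, 0.2583, 0.1051]
eef_rot: [0.052, 0.949, 0.24, -0.2]
wrist_force: [-0.2, -0.7, -1.4]
opening: 0.996
t 2.7333 tcp target [0.5031 0.2362 0.0081] now [0.5454 0.2583 0.1051] shift tool mm [ -4.5  -1.  108.1] frac [-0.03  -0.007  0.721] turn deg [ 0.01 -1.18 -0.3 ] frac [ 0.    -0.039 -0.01 ] F [-0.2 -0.7 -1.4] open 0.996 q [ 0.29  0.67  1.26 -0.08  1.62  1.38]
```

```bash
python3 -m handwheel '[{"travel":[-0.03,-0.007,0.15],"dr":[0,-0.039,-0.01]},{"travel":[0,0,0.15],"dr":[0,0,0]},{"travel":[0,0,0.15],"dr":[0,0,0]},{"travel":[0,0,0.12],"dr":[0,0,0]},{"travel":[0,0,0.06],"dr":[0,0,0]},{"travel":[0,0,0.03],"dr":[0,0,0]},{"travel":[0,0,0],"dr":[0,0,0]},{"travel":[0,0,0],"dr":[0,0,0]}]' 1; python3 -c "
from h import *
go([.510,.240,.025],tool(28.7,115),0)"
```

```text
time_s: 3.4
eef_pos: [0.5113, 0.2377, 0.0331]
eef_rot: [0.052, 0.95, 0.239, -0.194]
wrist_force: [-0.1, 0.7, 0.4]
opening: 1.003
t 3.4 tcp target [0.5031 0.2362 0.0081] now [0.5113 0.2377 0.0331] shift tool mm [ 2.6 -2.7 26.2] frac [ 0.017 -0.018  0.174] turn deg [ 0.15 -1.84 -0.49] frac [ 0.005 -0.061 -0.016] F [-0.1  0.7  0.4] open 1.003 q [ 0.28  0.68  1.41 -0.09  1.45  1.38]
```

```bash
python3 -m handwheel '[{"travel":[0.017,-0.018,0.05],"dr":[0.005,-0.06,-0.016]},{"travel":[0,0,0.06],"dr":[0,0,0]},{"travel":[0,0,0.05],"dr":[0,0,0]},{"travel":[0,0,0.02],"dr":[0,0,0]},{"travel":[0,0,0],"dr":[0,0,0]},{"travel":[0,0,0],"dr":[0,0,0]}]' 1; python3 -c "
from h import *
go([.510,.240,.025],tool(28.7,115),0)"
```

```text
time_s: 3.9
eef_pos: [0.5071, 0.2371, 0.0121]
eef_rot: [0.053, 0.947, 0.242, -0.203]
wrist_force: [-0.1, -0.1, 0.3]
opening: 1.003
t 3.9 tcp target [0.5031 0.2362 0.0081] now [0.5071 0.2371 0.0121] shift tool mm [-1.9 -1.2  5.3] frac [-0.013 -0.008  0.036] turn deg [ 0.14 -0.77 -0.09] frac [ 0.005 -0.026 -0.003] F [-0.1 -0.1  0.3] open 1.003 q [ 0.28  0.71  1.41 -0.09  1.43  1.38]
```

```bash
python3 -m handwheel '[{"travel":[-0.013,-0.008,0.036],"dr":[0,-0.03,0]},{"travel":[0,0,0],"dr":[0,0,0]}]' 1; python3 -m handwheel '[{"travel":[0,0,0],"dr":[0,0,0]},{"travel":[0,0,0],"dr":[0,0,0]},{"travel":[0,0,0],"dr":[0,0,0]},{"travel":[0,0,0],"dr":[0,0,0]},{"travel":[0,0,0],"dr":[0,0,0]},{"travel":[0,0,0],"dr":[0,0,0]},{"travel":[0,0,0],"dr":[0,0,0]},{"travel":[0,0,0],"dr":[0,0,0]},{"travel":[0,0,0],"dr":[0,0,0]},{"travel":[0,0,0],"dr":[0,0,0]}]' -1; python3 -c "
from h import *
go([.510,.240,.025],tool(28.7,115),0)"
```

```text
time_s: 4.07
eef_pos: [0.5029, 0.2361, 0.0083]
eef_rot: [0.055, 0.946, 0.241, -0.211]
wrist_force: [-0.5, -0.4, -0.7]
opening: 1.001
time_s: 4.9
eef_pos: [0.5036, 0.2365, 0.0085]
eef_rot: [0.055, 0.946, 0.241, -0.21]
wrist_force: [0.2, 0.5, -0.2]
opening: 0.53
t 4.9 tcp target [0.5031 0.2362 0.0081] now [0.5036 0.2365 0.0085] shift tool mm [-0.4  0.   0.7] frac [-0.002  0.     0.004] turn deg [ 0.15  0.07 -0.12] frac [ 0.005  0.002 -0.004] F [ 0.2  0.5 -0.2] open 0.53 q [ 0.28  0.72  1.41 -0.1   1.44  1.39]
```

```bash
python3 -m handwheel '[{"travel":[-0.04,0,-0.08],"dr":[0,0,0]},{"travel":[-0.08,0,-0.17],"dr":[0,0,0]},{"travel":[-0.107,0,-0.23],"dr":[0,0,0]},{"travel":[-0.107,0,-0.23],"dr":[0,0,0]},{"travel":[-0.107,0,-0.23],"dr":[0,0,0]},{"travel":[-0.107,0,-0.23],"dr":[0,0,0]},{"travel":[-0.05,0,-0.1],"dr":[0,0,0]},{"travel":[0,0,0],"dr":[0,0.1,0]},{"travel":[0,0,0],"dr":[0,0.2,0]},{"travel":[0,0,0],"dr":[0,0.2,0]},{"travel":[0,0,0],"dr":[0,0.2,0]},{"travel":[0,0,0],"dr":[0,0.2,0]},{"travel":[0,0,0],"dr":[0,0.2,0]},{"travel":[0,0,0],"dr":[0,0.2,0]},{"travel":[0,0,0],"dr":[0,0.2,0]}]' -1
python3 - <<'E'
from h import *
go([.662,.037,.063],tool(3.2,25),-.0)
cv2.imwrite("pics/scene2.png",viewer.camera("scene")[:,:,::-1])
E
```

```text
time_s: 6.15
eef_pos: [0.5018, 0.2366, 0.2405]
eef_rot: [-0.043, 0.951, 0.244, 0.184]
wrist_force: [0.3, 0.3, -2.7]
opening: 0.532
t 6.15 tcp target [0.6789 0.0379 0.0551] now [0.5018 0.2366 0.2405] shift tool mm [-13.9 257.9 196.2] frac [-0.093  1.719  1.308] turn deg [-17.61  42.34  19.23] frac [-0.587  1.411  0.641] F [ 0.3  0.3 -2.7] open 0.532 q [ 0.16 -0.13  1.95  0.15  0.96  1.16]
```

View pics/scene2.png

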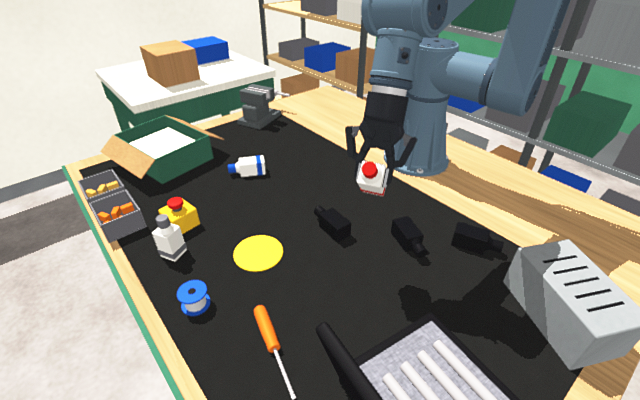

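The bottle is held at (370,178), cap tilting upward. I'll finish the turn and swing it over the coaster.

```bash
python3 -m handwheel '[{"travel":[0,0,0],"dr":[-0.075,0.18,0.082]},{"travel":[0,0,0],"dr":[-0.075,0.18,0.082]},{"travel":[0,0,0],"dr":[-0.075,0.18,0.082]},{"travel":[0,0,0],"dr":[-0.075,0.18,0.082]},{"travel":[0,0,0],"dr":[-0.075,0.18,0.082]},{"travel":[0,0,0],"dr":[-0.075,0.18,0.082]},{"travel":[0,0,0],"dr":[-0.075,0.18,0.082]},{"travel":[0,0,0],"dr":[-0.04,0.09,0.04]},{"travel":[0,0,0],"dr":[0,0,0]},{"travel":[0,0,0],"dr":[0,0,0]}]' -1; python3 -c "
from h import *
go([.662,.037,.163],tool(3.2,25),0)"
```

```text
time_s: 7.03
eef_pos: [0.4953, 0.2205, 0.2338]
eef_rot: [-0.002, 0.895, 0.073, 0.44]
wrist_force: [0.8, 0.5, -2.0]
opening: 0.53
t 7.0333 tcp target [0.6789 0.0379 0.1551] now [0.4953 0.2205 0.2338] shift tool mm [ 25.1 200.2 180.3] frac [0.168 1.335 1.202] turn deg [-1.99 12.79  5.31] frac [-0.066  0.426  0.177] F [ 0.8  0.5 -2. ] open 0.53 q [ 0.3  -0.31  2.33 -0.66  0.28  2.27]
```

Run:
```python
import numpy as np
from scipy.optimize import least_squares,fsolve
D=[(.1815,1.6079,1.3538,.5745,.2305),(.05,1.76,1.33,.5164,.2269),(.67,1.26,1.62,.6035,.1051),(.68,1.41,1.45,.5638,.0331),(.72,1.41,1.44,.5564,.0085),(.71,1.41,1.43,.5598,.0121)]
def fk(p,a,b,c):
    s=np.sin;k=np.cos
    return np.array([p[0]+p[2]*s(a)+p[3]*s(a+b)+p[4]*s(a+b+c),p[1]+p[2]*k(a)+p[3]*k(a+b)+p[4]*k(a+b+c)])
f=lambda p:np.concatenate([fk(p,*d[:3])-d[3:] for d in D])
o=least_squares(f,[0,.3,.4,.4,.2]);p=o.x;print(p.round(3),np.abs(o.fun).max())
for r,z in((.68,.155),(.68,.055),(.68,.2),(.56,.23)):
    s=np.radians(115)
    x=fsolve(lambda x:fk(p,x[0],x[1],s-x[0]-x[1])-[r,z],[.3,1.8]);print(r,z,x,"q5",s-x.sum(), fk(p,*x,s-x.sum()))
```

```text
[-0.002  0.285  0.4    0.515  0.336] 0.008721271077233195
0.68 0.155 [0.09294845 2.32692308] q5 -0.41274289303759426 [0.68  0.155]
0.68 0.055 [0.37557083 2.30162133] q5 -0.6700635195996818 [0.68  0.055]
0.68 0.2 [-0.01637795  2.31671526] q5 -0.2932086705111736 [0.68 0.2 ]
0.56 0.23 [-0.47035933  2.59273442] q5 -0.1152464497782617 [0.56 0.23]
```

```bash
cat >> h.py <<'E'
P=[0,.285,.4,.515,.336]
def IK(tcp,R,R6=0):
    w=tcp-P[4]*R[:,2];q1=np.arctan2(w[1],w[0]);r=np.hypot(w[0],w[1]);z=w[2]-P[1]
    D=np.hypot(r,z);c=(D*D-P[2]**2-P[3]**2)/(2*P[2]*P[3]);q3=np.arccos(np.clip(c,-1,1))
    q2=np.arctan2(r,z)-np.arctan2(P[3]*np.sin(q3),P[2]+P[3]*np.cos(q3))
    W=(Ro.from_euler("ZY",[q1,q2+q3])).inv()*Ro.from_matrix(R)
    a=W.as_euler("ZYZ"); return np.array([q1,q2,q3,*a]).round(2)
E
python3 - <<'E' 2>&1
from h import *
o=ctrl.get_obs();M=Ro.from_quat(o["eef_rot"],scalar_first=True).as_matrix()
print("now",o["q"].round(2),IK(o["eef_pos"],M),"heading",np.degrees(np.arctan2(M[1,2],M[0,2])),"down",np.degrees(np.arcsin(-M[2,2])))
for h in (20,30,40,50,60):
  for gp in([.662,.037,.063],[.662,.037,.163],[.5,.2,.22]):
    R=tool(h,25);print(h,gp,IK(np.array(gp)+R[:,2]*.0187,R))
  R=tool(h,40);print(h,"40down",IK(np.array(gp)+R[:,2]*.0187,R))
E
```

```text
now [ 0.3  -0.31  2.33 -0.66  0.28  2.27] [ 0.71 -0.43  2.42 -0.99  0.58 -1.9 ] heading 4.9486839220836085 down 37.85405130458084
20 [0.662, 0.037, 0.063] [-0.16  0.4   2.25  2.43  0.73  0.34]
20 [0.662, 0.037, 0.163] [-0.16  0.13  2.28  2.19  0.57  0.64]
20 [0.5, 0.2, 0.22] [ 0.42 -0.45  2.62 -2.78  0.18 -0.32]
20 40down [ 0.41 -0.43  2.45 -0.18  0.25 -2.93]
30 [0.662, 0.037, 0.063] [-0.25  0.45  2.18  2.08  0.81  0.49]
30 [0.662, 0.037, 0.163] [-0.25  0.2   2.2   1.86  0.73  0.79]
30 [0.5, 0.2, 0.22] [ 0.22 -0.42  2.61  2.08  0.31  0.91]
30 40down [ 0.26 -0.42  2.44  0.66  0.32  2.34]
40 [0.662, 0.037, 0.063] [-0.32  0.51  2.08  1.8   0.92  0.6 ]
40 [0.662, 0.037, 0.163] [-0.32  0.28  2.1   1.64  0.89  0.86]
40 [0.5, 0.2, 0.22] [ 0.05 -0.34  2.55  1.74  0.59  1.06]
40 40down [ 0.14 -0.36  2.41  0.98  0.51  1.85]
50 [0.662, 0.037, 0.063] [-0.37  0.58  1.96  1.57  1.03  0.68]
50 [0.662, 0.037, 0.163] [-0.37  0.37  1.98  1.46  1.04  0.9 ]
50 [0.5, 0.2, 0.22] [-0.06 -0.22  2.46  1.58  0.82  1.04]
50 40down [ 0.04 -0.27  2.34  1.06  0.71  1.59]
60 [0.662, 0.037, 0.063] [-0.39  0.65  1.83  1.39  1.15  0.73]
60 [0.662, 0.037, 0.163] [-0.39  0.46  1.85  1.32  1.19  0.91]
60 [0.5, 0.2, 0.22] [-0.14 -0.09  2.36  1.44  1.01  1.  ]
60 40down [-0.03 -0.17  2.26  1.06  0.88  1.42]
```

```bash
cat >> h.py <<'E'
def FK(p,q):
    A=Ro.from_euler("Z",q[0]).as_matrix();B=Ro.from_euler("Y",q[1]).as_matrix();C=Ro.from_euler("Y",q[2]).as_matrix()
    R=A@B@C@Ro.from_euler("ZYZ",[q[3],q[4],q[5]-np.pi/2]).as_matrix()
    return A@(np.array([p[5],p[4],p[0]])+B@(np.array([0,0,p[1]])+C@(np.array([p[6],0,p[2]]))))+R[:,2]*p[3],R
def IKn(p,tcp,Rt,q0):
    from scipy.optimize import least_squares
    def f(q):
        x,R=FK(p,q);return np.r_[(x-tcp)*5,Ro.from_matrix(Rt.T@R).as_rotvec()]
    s=least_squares(f,q0,bounds=([-2.99,-.89,.3,-1.14,0,-3.12],[2.99,2.07,2.58,4.28,2.63,3.12]));return s.x.round(2),round(s.cost,5)
E
python3 - <<'E' 2>&1
from h import *
from scipy.optimize import least_squares
o=ctrl.get_obs();M=Ro.from_quat(o["eef_rot"],scalar_first=True).as_matrix()
D=[([-1.40727,.18146,1.6079,0,1.35384,-.2063],[.20775,-.5356,.2305]),([.07,.05,1.76,.01,1.33,1.28],[.4929,.154,.2269]),([.31,.63,1.19,-.09,1.78,1.37],[.5389,.2689,.1736]),([.29,.67,1.26,-.08,1.62,1.38],[.5454,.2583,.1051]),([.28,.68,1.41,-.09,1.45,1.38],[.5113,.2377,.0331]),([.28,.72,1.41,-.1,1.44,1.39],[.5036,.2365,.0085]),([.16,-.13,1.95,.15,.96,1.16],[.5018,.2366,.2405]),(o["q"],o["eef_pos"])]
s=least_squares(lambda p:np.concatenate([FK(p,q)[0]-x for q,x in D]),[.3,.4,.4,.3,.1,0,0]);p=s.x;print(p.round(4).tolist(),abs(s.fun).max())
print(M.round(2).tolist(),FK(p,o["q"])[1].round(2).tolist())
for h in (0,10,20,30,40,50):
  for gp in([.662,.037,.063],[.662,.037,.163]):
    R=tool(h,25);print(h,gp,IKn(p,np.array(gp)+R[:,2]*.0187,R,[-.2,.3,2,1.5,.5,0]),IKn(p,np.array(gp)+R[:,2]*.0187,R,[.3,.3,2,-.8,.5,2]))
E
```

```text
[0.3083, 0.4332, 0.5105, 0.3142, 0.1171, 0.0035, 0.0813] 0.0023570030035600653
[[0.6, 0.13, 0.79], [0.13, -0.99, 0.07], [0.79, 0.06, -0.61]] [[-0.6, -0.13, 0.79], [-0.13, 0.99, 0.07], [-0.79, -0.06, -0.61]]
0 [0.662, 0.037, 0.063] (array([-0.21,  0.53,  2.15,  2.84,  0.69,  1.72]), np.float64(0.0)) (array([-0.11,  0.35,  2.01, -1.11,  0.  , -0.53]), np.float64(0.07063))
0 [0.662, 0.037, 0.163] (array([-0.21,  0.24,  2.19,  2.71,  0.46,  1.88]), np.float64(0.0)) (array([-0.11,  0.15,  2.08, -1.1 ,  0.  , -0.53]), np.float64(0.03139))
10 [0.662, 0.037, 0.063] (array([-0.32,  0.54,  2.14,  2.45,  0.75,  1.89]), np.float64(0.0)) (array([-0.1 ,  0.36,  2.  , -1.08,  0.  , -0.65]), np.float64(0.09182))
10 [0.662, 0.037, 0.163] (array([-0.32,  0.25,  2.18,  2.22,  0.57,  2.18]), np.float64(0.0)) (array([-0.1 ,  0.16,  2.07, -1.06,  0.  , -0.65]), np.float64(0.05484))
20 [0.662, 0.037, 0.063] (array([-0.42,  0.55,  2.1 ,  2.11,  0.83,  2.03]), np.float64(0.0)) (array([-0.08,  0.36,  2.  , -1.06,  0.  , -0.76]), np.float64(0.13075))
20 [0.662, 0.037, 0.163] (array([-0.42,  0.28,  2.15,  1.89,
[... 400 characters left out ...]
04,  0.  , -0.85]), np.float64(0.16001))
40 [0.662, 0.037, 0.063] (array([-0.54,  0.62,  1.95,  1.6 ,  1.03,  2.21]), np.float64(0.0)) (array([-0.06,  0.36,  2.01, -1.05,  0.  , -0.98]), np.float64(0.26011))
40 [0.662, 0.037, 0.163] (array([-0.54,  0.38,  1.99,  1.48,  1.03,  2.44]), np.float64(0.0)) (array([-0.06,  0.17,  2.07, -1.04,  0.  , -0.94]), np.float64(0.24096))
50 [0.662, 0.037, 0.063] (array([-0.56,  0.67,  1.85,  1.41,  1.14,  2.26]), np.float64(0.0)) (array([-0.56,  0.67,  1.85,  1.41,  1.14,  2.26]), np.float64(0.0))
50 [0.662, 0.037, 0.163] (array([-0.56,  0.45,  1.88,  1.33,  1.18,  2.46]), np.float64(0.0)) (array([-0.56,  0.45,  1.88,  1.33,  1.18,  2.46]), np.float64(0.0))
```

```bash
sed -i 's|q\[5\]-np.pi/2|q[5]+np.pi/2|' h.py
cat >> h.py <<'E'
p=[0.3083, 0.4332, 0.5105, 0.3142, 0.1171, 0.0035, 0.0813]
E
python3 - <<'E'
from h import *
go([.5,.2,.22],tool(35,55))
x=ctrl.get_obs()["eef_pos"]
q=[.3,-.3,2.3,0.3,.4,2]
for t,R in((x,tool(35,55)),([.66,.04,.23],tool(35,55)),([.66,.04,.2],tool(35,40)),([.66,.04,.2],tool(35,25))):
    q,c=IKn(p,np.array(t),R,q);print(q,c)
E
```

```text
t 7.0333 tcp target [0.5088 0.2062 0.2047] now [0.4953 0.2205 0.2338] shift tool mm [-16.6  14.2  27.5] frac [-0.111  0.095  0.183] turn deg [ 21.37 -15.9  -17.52] frac [ 0.712 -0.53  -0.584] F [ 0.8  0.5 -2. ] open 0.53 q [ 0.3  -0.31  2.33 -0.66  0.28  2.27]
[ 0.   -0.27  2.16  0.48  0.8   0.7 ] 0.0
[-0.35  0.11  1.81  0.62  0.94  0.31] 0.0
[-0.46  0.14  1.98  1.08  0.86 -0.18] 0.0
[-0.55  0.22  2.07  1.48  0.99 -0.6 ] 0.0
```

Good, a well-conditioned path. Turn in place first, then move out.

```bash
python3 -m handwheel '[{"travel":[0,0,0],"dr":[0.12,-0.09,-0.1]},{"travel":[0,0,0],"dr":[0.12,-0.09,-0.1]},{"travel":[0,0,0],"dr":[0.12,-0.09,-0.1]},{"travel":[0,0,0],"dr":[0.12,-0.09,-0.1]},{"travel":[0,0,0],"dr":[0.12,-0.09,-0.1]},{"travel":[0,0,0],"dr":[0.12,-0.09,-0.1]},{"travel":[0,0,0],"dr":[0,0,0]},{"travel":[0,0,0],"dr":[0,0,0]}]' -1; python3 -c "
from h import *
go([.662,.037,.21],tool(35,55))"
```

```text
time_s: 7.7
eef_pos: [0.4958, 0.2117, 0.2311]
eef_rot: [-0.035, 0.918, 0.175, 0.354]
wrist_force: [0.1, -0.4, -2.6]
opening: 0.531
t 7.7 tcp target [0.6708 0.0432 0.1947] now [0.4958 0.2117 0.2311] shift tool mm [ 46.2 216.2 107.2] frac [0.308 1.441 0.715] turn deg [11.82 -6.07 -9.4 ] frac [ 0.394 -0.202 -0.313] F [ 0.1 -0.4 -2.6] open 0.531 q [ 0.11 -0.34  2.26  0.24  0.51  1.14]
```

```bash
python3 -m handwheel '[{"travel":[0,0,0],"dr":[0.13,-0.067,-0.105]},{"travel":[0,0,0],"dr":[0.13,-0.067,-0.105]},{"travel":[0,0,0],"dr":[0.13,-0.067,-0.105]},{"travel":[0,0,0],"dr":[0,0,0]},{"travel":[0,0,0],"dr":[0,0,0]}]' -1; python3 -c "
from h import *
go([.662,.037,.21],tool(35,55))"
```

```text
time_s: 8.12
eef_pos: [0.4947, 0.2128, 0.2308]
eef_rot: [-0.089, 0.91, 0.283, 0.288]
wrist_force: [1.3, 0.1, -3.0]
opening: 0.533
t 8.1167 tcp target [0.6708 0.0432 0.1947] now [0.4947 0.2128 0.2308] shift tool mm [ 19.2 239.5  57.8] frac [0.128 1.597 0.385] turn deg [ 0.3  -0.09 -0.36] frac [ 0.01  -0.003 -0.012] F [ 1.3  0.1 -3. ] open 0.533 q [-0.03 -0.28  2.17  0.49  0.8   0.68]
```

Now the swing (7 rows), then pitching up toward 25°.

```bash
python3 -m handwheel '[{"travel":[0.01,0.12,0.03],"dr":[0,0,0]},{"travel":[0.018,0.22,0.05],"dr":[0,0,0]},{"travel":[0.018,0.22,0.05],"dr":[0,0,0]},{"travel":[0.018,0.22,0.05],"dr":[0,0,0]},{"travel":[0.018,0.22,0.05],"dr":[0,0,0]},{"travel":[0.018,0.22,0.05],"dr":[0,0,0]},{"travel":[0.018,0.22,0.05],"dr":[0,0,0]},{"travel":[0.01,0.15,0.04],"dr":[0,0,0]},{"travel":[0,0,0],"dr":[0,0.15,0]},{"travel":[0,0,0],"dr":[0,0.17,0]},{"travel":[0,0,0],"dr":[0,0.17,0]},{"travel":[0,0,0],"dr":[0,0.17,0]},{"travel":[0,0,0],"dr":[0,0.17,0]},{"travel":[0,0,0],"dr":[0,0.17,0]},{"travel":[0,0,0],"dr":[0,0,0]},{"travel":[0,0,0],"dr":[0,0,0]}]' -1; python3 -c "
from h import *
go([.662,.037,.163],tool(35,25))"
```

```text
time_s: 9.45
eef_pos: [0.6668, 0.0429, 0.1808]
eef_rot: [-0.147, 0.815, 0.232, 0.511]
wrist_force: [-0.1, -0.3, -2.0]
opening: 0.53
t 9.45 tcp target [0.6759 0.0467 0.1551] now [0.6668 0.0429 0.1808] shift tool mm [-18.9   1.6  20. ] frac [-0.126  0.011  0.133] turn deg [ 2.72  0.79 -1.43] frac [ 0.091  0.026 -0.048] F [-0.1 -0.3 -2. ] open 0.53 q [-0.53  0.25  2.08  1.54  0.92 -0.64]
```

```bash
python3 -m handwheel '[{"travel":[-0.126,0.011,0.133],"dr":[0,0,0]},{"travel":[0,0,0],"dr":[0.09,0.026,-0.048]},{"travel":[-0.12,0,0.056],"dr":[0,0,0]},{"travel":[-0.1,0,0.047],"dr":[0,0,0]},{"travel":[0,0,0],"dr":[0,0,0]},{"travel":[0,0,0],"dr":[0,0,0]}]' -1
python3 - <<'E'
from h import *
go([.662,.037,.068],tool(35,25))
S=viewer.camera("scene");T=viewer.camera("top")
cv2.imwrite("pics/S3.png",S[:,:,::-1]);cv2.imwrite("pics/T3.png",T[:,:,::-1])
a=cv2.resize(S[160:280,190:310],(400,400),interpolation=2);b=cv2.resize(T[70:190,260:380],(400,400),interpolation=2)
cv2.imwrite("pics/crop3.png",np.hstack([a,b])[:,:,::-1])
E
```

```text
time_s: 9.95
eef_pos: [0.677, 0.0521, 0.1169]
eef_rot: [-0.162, 0.81, 0.258, 0.501]
wrist_force: [-0.1, -0.0, -2.1]
opening: 0.536
t 9.95 tcp target [0.6759 0.0467 0.0601] now [0.677  0.0521 0.1169] shift tool mm [-52.7   3.9  21.7] frac [-0.351  0.026  0.145] turn deg [-0.56  1.44  0.02] frac [-0.019  0.048  0.001] F [-0.1 -0.  -2.1] open 0.536 q [-0.51  0.43  2.02  1.59  0.95 -0.78]
```

View pics/crop3.png

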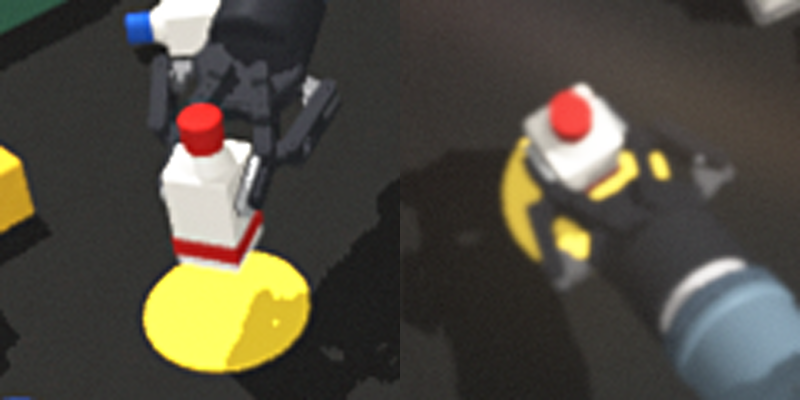

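```bash
cat >> h.py <<'E'
def proj(n,X):
    c=viewer.get_calibration(n);v=c["R"]@np.array(X)+c["t"];s=v[:2]/v[2];s=s*(1+c["k1"]*(s@s));return c["camera_matrix"][:2,:2]@s+c["camera_matrix"][:2,2]
E
python3 - <<'E'
from h import *
S=cv2.imread("pics/S3.png")[:,:,::-1].copy();T=cv2.imread("pics/T3.png")[:,:,::-1].copy()
s=blobs(S,"red",(220,180,280,250));t=blobs(T,"red",(290,80,360,140));print(s,t)
sc=min(s,key=lambda b:b[0][1]);tc=max(t,key=lambda b:b[1])
c,e=tri(sc[0],tc[0]);print("cap",c,e)
o=ctrl.get_obs();R=Ro.from_quat(o["eef_rot"],scalar_first=True).as_matrix();g=o["eef_pos"]-.0187*R[:,2];print("gp",g,"cap-gp in tool-heading",(c-g))
h=np.arctan2(R[1,2],R[0,2]);print("h",np.degrees(h),"down",np.degrees(np.arcsin(-R[2,2])),"yz",R[2,1])
for dz in(-104,-24):
  for a,b in((1,1),(1,-1),(-1,1),(-1,-1)):
    d=.023*np.array([a*np.cos(h)-b*np.sin(h),a*np.sin(h)+b*np.cos(h),0])
    q=proj("scene",c+d+[0,0,dz/1000]);print(dz,a,b,((q-[190,160])/.3).round(0))
E
```

```text
[(array([249.97860963, 198.07486631]), np.int32(187), [243, 191, 14, 16]), (array([255.30088496, 233.2920354 ]), np.int32(113), [241, 223, 28, 16])] [(array([310.48091603, 104.23664122]), np.int32(131), [305, 97, 12, 15])]
cap [0.6666512  0.04541285 0.17590129] 0.0002550333113387691
gp [0.66354937 0.04209129 0.12621477] cap-gp in tool-heading [0.00310183 0.00332156 0.04968652]
h 35.575721670400235 down 26.32597493288957 yz -0.0020620588076997737
-104 1 1 [236. 274.]
-104 1 -1 [173. 262.]
-104 -1 1 [260. 230.]
-104 -1 -1 [200. 219.]
-24 1 1 [224. 183.]
-24 1 -1 [157. 172.]
-24 -1 1 [250. 141.]
-24 -1 -1 [186. 130.]
```

The bottle is held upright over the coaster: the predicted vertical foot corners match those seen to about 1–2 px. I'll correct the 5 mm side error and the 1.4° tilt, then descend in small steps.

```bash
python3 -c "
from h import *
go([.660,.0355,.09],tool(35.5,25))"; python3 -m handwheel '[{"travel":[-0.09,0.02,0.03],"dr":[-0.019,0.048,0]},{"travel":[-0.09,0.01,0.03],"dr":[0,0,0]},{"travel":[0,0,0],"dr":[0,0,0]},{"travel":[0,0,0],"dr":[0,0,0]}]' -1; python3 -c "
from h import *
go([.660,.0355,.063],tool(35.5,25))"
```

```text
t 10.05 tcp target [0.6738 0.0453 0.0821] now [0.6772 0.0518 0.1179] shift tool mm [-35.    3.4  10. ] frac [-0.233  0.023  0.067] turn deg [-0.07  1.33 -0.1 ] frac [-0.002  0.044 -0.003] F [ 0.2 -0.1 -2.2] open 0.529 q [-0.51  0.43  2.02  1.59  0.95 -0.78]
time_s: 10.38
eef_pos: [0.6799, 0.0462, 0.0956]
eef_rot: [-0.159, 0.802, 0.257, 0.515]
wrist_force: [0.5, 0.2, -1.7]
opening: 0.529
t 10.3833 tcp target [0.6738 0.0453 0.0551] now [0.6799 0.0462 0.0956] shift tool mm [-39.   -3.2  11.9] frac [-0.26  -0.021  0.08 ] turn deg [ 0.58 -0.25  0.34] frac [ 0.019 -0.008  0.011] F [ 0.5  0.2 -1.7] open 0.529 q [-0.52  0.51  2.01  1.65  0.97 -0.89]
```

```bash
python3 -m handwheel '[{"travel":[-0.07,-0.021,0.01],"dr":[0.02,-0.008,0.011]},{"travel":[-0.06,0,0.012],"dr":[0,0,0]},{"travel":[-0.04,0,0.015],"dr":[0,0,0]},{"travel":[0,0,0],"dr":[0,0,0]},{"travel":[0,0,0],"dr":[0,0,0]}]' -1; python3 -c "
from h import *
go([.660,.0355,.063],tool(35.5,25))"
```

```text
time_s: 10.8
eef_pos: [0.6745, 0.045, 0.0717]
eef_rot: [-0.163, 0.802, 0.259, 0.512]
wrist_force: [0.1, 0.2, -1.8]
opening: 0.529
t 10.8 tcp target [0.6738 0.0453 0.0551] now [0.6745 0.045  0.0717] shift tool mm [-15.3  -0.7   6.7] frac [-0.102 -0.005  0.044] turn deg [-0.02 -0.06  0.22] frac [-0.001 -0.002  0.007] F [ 0.1  0.2 -1.8] open 0.529 q [-0.53  0.56  2.01  1.67  0.98 -0.94]
```

```bash
python3 -m handwheel '[{"travel":[-0.035,0,0.016],"dr":[0,0,0]},{"travel":[-0.035,0,0.016],"dr":[0,0,0]},{"travel":[0,0,0],"dr":[0,0,0]},{"travel":[0,0,0],"dr":[0,0,0]}]' -; python3 -m handwheel '[{"travel":[-0.014,0,0.006],"dr":[0,0,0]},{"travel":[0,0,0],"dr":[0,0,0]}]' -;  python3 -c "
from h import *
go([.660,.0355,.063],tool(35.5,25))"
```

```text
time_s: 11.13
eef_pos: [0.6747, 0.0448, 0.0591]
eef_rot: [-0.163, 0.802, 0.259, 0.512]
wrist_force: [0.8, 0.3, -2.1]
opening: 0.534
time_s: 11.3
eef_pos: [0.6746, 0.0448, 0.0565]
eef_rot: [-0.163, 0.802, 0.259, 0.512]
wrist_force: [0.3, 1.1, -2.0]
opening: 0.531
t 11.3 tcp target [0.6738 0.0453 0.0551] now [0.6746 0.0448 0.0565] shift tool mm [-1.4 -0.9  0.3] frac [-0.009 -0.006  0.002] turn deg [-0.02 -0.06  0.2 ] frac [-0.001 -0.002  0.007] F [ 0.3  1.1 -2. ] open 0.531 q [-0.53  0.6   2.    1.68  0.99 -0.97]
```

```bash
for i in 1; do python3 -m handwheel '[{"travel":[-0.009,0,0.004],"dr":[0,0,0]},{"travel":[0,0,0],"dr":[0,0,0]}]' -; done; python3 -m handwheel '[{"travel":[-0.009,0,0.004],"dr":[0,0,0]},{"travel":[0,0,0],"dr":[0,0,0]}]' -
python3 - <<'E'
from h import *
S=viewer.camera("scene");T=viewer.camera("top")
s=blobs(S,"red",(220,180,290,280));t=blobs(T,"red",(290,80,360,150))
c,e=tri(min(s,key=lambda b:b[0][1])[0],max(t,key=lambda b:b[1])[0]);print("cap",c,e)
E
```

```text
time_s: 11.47
eef_pos: [0.6747, 0.0448, 0.055]
eef_rot: [-0.163, 0.802, 0.259, 0.512]
wrist_force: [-1.0, -0.5, -2.9]
opening: 0.532
time_s: 11.63
eef_pos: [0.6748, 0.0447, 0.0536]
eef_rot: [-0.163, 0.802, 0.259, 0.513]
wrist_force: [-0.4, 0.8, -1.6]
opening: 0.531
cap [0.66196033 0.03663781 0.11101978] 0.0013448359639721948
```

```bash
python3 -m handwheel '[{"travel":[-0.009,0,0.004],"dr":[0,0,0]},{"travel":[0,0,0],"dr":[0,0,0]}]' -; python3 -m handwheel '[{"travel":[-0.009,0,0.004],"dr":[0,0,0]},{"travel":[0,0,0],"dr":[0,0,0]}]' -
```

```text
time_s: 11.9
eef_pos: [0.6752, 0.0446, 0.0527]
eef_rot: [-0.163, 0.802, 0.259, 0.513]
wrist_force: [-0.2, -0.7, -1.9]
opening: 0.529
time_s: 12.07
eef_pos: [0.6758, 0.0446, 0.0529]
eef_rot: [-0.163, 0.801, 0.259, 0.515]
wrist_force: [-0.5, 0.1, -2.7]
opening: 0.531
```

```bash
python3 -m handwheel '[{"travel":[-0.018,0,0.006],"dr":[0,0,0]},{"travel":[0,0,0],"dr":[0,0,0]}]' -; python3 -c "
from h import *
go([.660,.0355,.063],tool(35.5,25))
S=viewer.camera('scene');T=viewer.camera('top')
s=blobs(S,'red',(220,180,290,280));t=blobs(T,'red',(290,80,360,150))
c,e=tri(min(s,key=lambda b:b[0][1])[0],max(t,key=lambda b:b[1])[0]);print('cap',c,e)
cv2.imwrite('pics/crop4.png',np.hstack([cv2.resize(S[180:300,190:310],(400,400),interpolation=2),cv2.resize(T[70:190,260:380],(400,400),interpolation=2)])[:,:,::-1])
"
```

```text
time_s: 12.23
eef_pos: [0.6767, 0.0449, 0.0532]
eef_rot: [-0.164, 0.799, 0.259, 0.517]
wrist_force: [-0.3, -0.2, -2.3]
opening: 0.532
t 12.2333 tcp target [0.6738 0.0453 0.0551] now [0.6767 0.0449 0.0532] shift tool mm [ 0.9 -2.1 -2.7] frac [ 0.006 -0.014 -0.018] turn deg [-0.06 -0.74  0.45] frac [-0.002 -0.025  0.015] F [-0.3 -0.2 -2.3] open 0.532 q [-0.54  0.62  1.99  1.7   1.   -0.99]
cap [0.66377697 0.0368801  0.1108037 ] 0.001238556321715123
```

View pics/crop4.png

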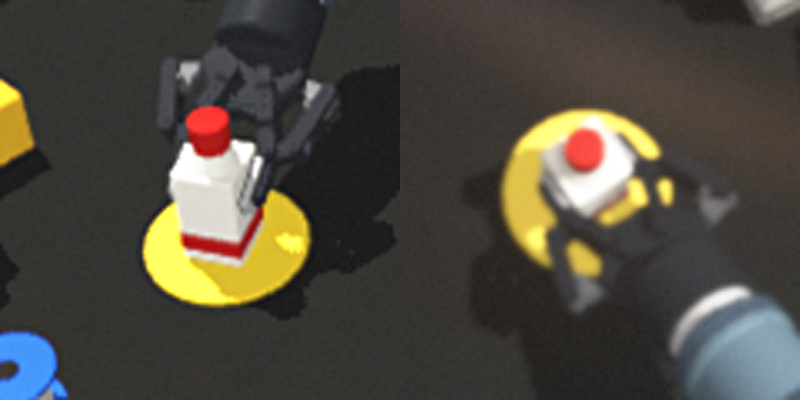

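The bottle is in contact with the coaster: the tool stopped going down at z 0.053, the cap is at 0.111 and the foot sits on the disc. I'll undo the slight pitch and release.

```bash
python3 -m handwheel '[{"travel":[0,0,0],"dr":[0,-0.025,0]},{"travel":[0,0,0],"dr":[0,0,0]},{"travel":[0,0,0],"dr":[0,0,0]}]' -; python3 -m handwheel '[{"travel":[0,0,0],"dr":[0,0,0]},{"travel":[0,0,0],"dr":[0,0,0]},{"travel":[0,0,0],"dr":[0,0,0]},{"travel":[0,0,0],"dr":[0,0,0]},{"travel":[0,0,0],"dr":[0,0,0]},{"travel":[0,0,0],"dr":[0,0,0]},{"travel":[0,0,0],"dr":[0,0,0]},{"travel":[0,0,0],"dr":[0,0,0]}]' 1
python3 - <<'E'
from h import *
go([.660,.0355,.063],tool(35.5,25),.15)
S=viewer.camera('scene');T=viewer.camera('top')
s=blobs(S,'red',(220,180,290,280));t=blobs(T,'red',(290,80,360,150))
c,e=tri(min(s,key=lambda b:b[0][1])[0],max(t,key=lambda b:b[1])[0]);print('cap',c,e)
E
```

```text
time_s: 12.58
eef_pos: [0.6769, 0.0445, 0.0525]
eef_rot: [-0.162, 0.803, 0.26, 0.511]
wrist_force: [-1.3, -0.9, 0.6]
opening: 0.532
time_s: 13.25
eef_pos: [0.6769, 0.0446, 0.0525]
eef_rot: [-0.162, 0.803, 0.26, 0.511]
wrist_force: [-0.2, 1.0, 0.5]
opening: 0.997
t 13.25 tcp target [ 0.5631 -0.0336  0.1185] now [0.6769 0.0446 0.0525] shift tool mm [   1.    -2.4 -153. ] frac [ 0.007 -0.016 -1.02 ] turn deg [-0.01  0.18  0.42] frac [-0.     0.006  0.014] F [-0.2  1.   0.5] open 0.997 q [-0.53  0.61  1.99  1.69  0.98 -0.97]
cap [0.66379224 0.03627328 0.11000426] 0.0011522348392857345
```

```bash
python3 -m handwheel '[{"travel":[0,0,-0.05],"dr":[0,0,0]},{"travel":[0,0,-0.1],"dr":[0,0,0]},{"travel":[0,0,-0.12],"dr":[0,0,0]},{"travel":[0,0,-0.15],"dr":[0,0,0]},{"travel":[0,0,-0.15],"dr":[0,0,0]},{"travel":[0,0,-0.15],"dr":[0,0,0]},{"travel":[0,0,-0.15],"dr":[0,0,0]},{"travel":[0,0,-0.15],"dr":[0,0,0]},{"travel":[0,0,-0.1],"dr":[0,0,0]},{"travel":[0,0,0],"dr":[0,0,0]},{"travel":[0,0,0],"dr":[0,0,0]}]' 1
python3 - <<'E'
from h import *
S=viewer.camera('scene');T=viewer.camera('top')
s=blobs(S,'red',(220,180,290,280));t=blobs(T,'red',(290,80,360,150))
c,e=tri(min(s,key=lambda b:b[0][1])[0],max(t,key=lambda b:b[1])[0]);print('cap',c,e)
f=proj('scene',[.662,.037,.005]);print('coaster ctr px in crop',(f-[190,180])/.3)
cv2.imwrite('pics/crop5.png',np.hstack([cv2.resize(S[180:300,190:310],(400,400),interpolation=2),cv2.resize(T[70:190,260:380],(400,400),interpolation=2)])[:,:,::-1])
cv2.imwrite('pics/S5.png',S[:,:,::-1])
E
```

```text
time_s: 14.27
eef_pos: [0.5447, -0.0478, 0.1279]
eef_rot: [-0.161, 0.803, 0.261, 0.51]
wrist_force: [0.5, -0.4, 0.6]
opening: 0.999
cap [0.6638295  0.03622072 0.11013622] 0.0013278021822309488
coaster ctr px in crop [226.39986997 237.35143893]
```

View pics/crop5.png

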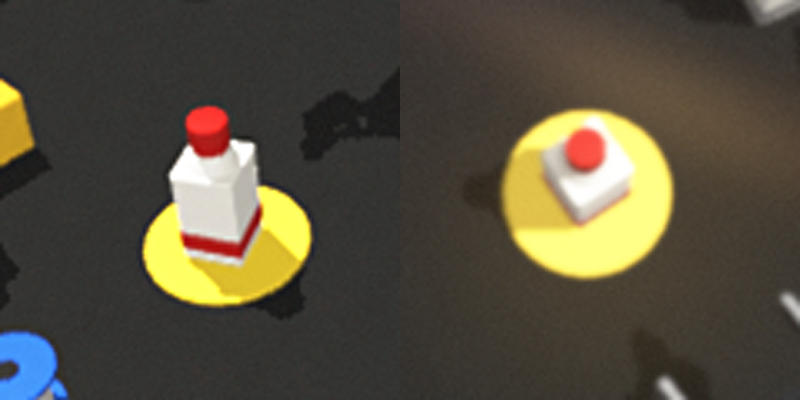

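View pics/S5.png

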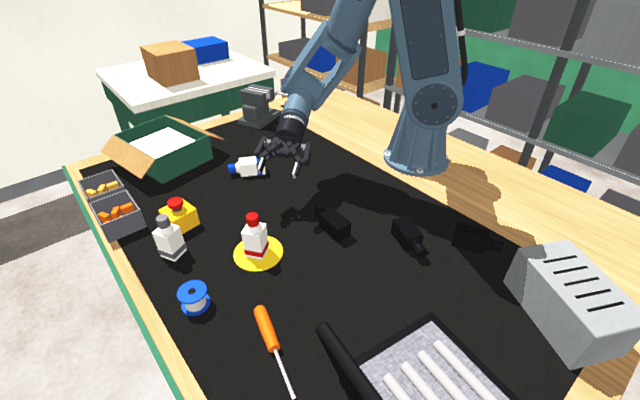

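The bottle stands upright on the coaster at scene (257,240). The blue-capped bottle is unmoved at (247,167), and the gripper, 0.13 m up, is clear of everything. Handing in.

```bash
python3 -c "
from bench import ctrl
print(ctrl.hand_in())"
```

```text
the job is handed in; nothing more can be done
None
```

The red-capped bottle is standing upright, cap up, on the yellow coaster, and the job was handed in at about 14.4 s of the 40 s allowed. I gripped it across its flat sides with the tool leaned back 25°, lifted it, turned it upright, and lowered it in small steps until it touched. Then I opened the gripper and backed off.

- **Position:** after release the cap measured (0.664, 0.036, 0.110) m from two views. The coaster centre is about (0.662, 0.037), so the bottle is within about 3 mm of the middle. The cap did not move between release and retreat.
- **Surroundings:** the blue-capped bottle showed no visible shift in the scene view, and the gripper was clear of everything.
- **Doubtful checks:**
  - The wrist force showed no clear contact when the bottle was set down. I judged contact from the tool no longer going down and from the cap height, which read 0.110–0.111 m against 0.109 m expected.
  - The two views put the coaster centre about 3 mm apart, so I used their mean.

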